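# Quarter-turn of the ball dish

## Robot

A 7-joint arm with a two-finger parallel gripper is mounted at the origin on a cart in front of the work surface, level with it; the furniture and walls round the work are solid. World frame = base frame: x ahead of the robot, y to its left, z up, the work surface at z = 0. Lengths are in m, angles in rad, forces in N, time in s.
With the tool pointing down it reaches from about 0.425 to 0.925 m from the base axis. Payload 6.8 kg.
Tool frame: the origin (TCP) lies at the very end of the fingers, on their centre line; the grasp point (between the pads) lies 19 mm behind it; y points along the fingers, x is the direction in which the jaws open and shut, and the axes are right-handed (so a half turn about y gives the same grasp; the last joint's range is limited). The gripper opens to 85 mm and grips with 20 to 120 N. Pads are 22 mm wide; open, the fingers measure 114 mm over their backs; the gripper's body (76 mm by 85 mm) begins 54 mm behind the grasp point. The pads swing forward as they close: fully open they stand 13 mm farther back than shut.
Start: joints at [-1.367, 0.477, 0.022, 1.555, -0.011, 1.109, -0.083], TCP at [0.207, 0.642, 0.231] pointing down, gripper open.
Joint ranges: [-2.96, 2.96], [-0.34, 2.1], [-1.41, 1.46], [0.24, 2.44], [-1.37, 4.51], [0.17, 1.92], [-2.96, 2.96]. Speed limits (rad/s): [2.39, 2.39, 3.14, 3.14, 3.14, 3.14, 3.14].

## Interface

Orientations are given as a rotation vector (axis times angle).
In Python, from bench import r, imaging gives the robot as it stands.
- The arm moves only by the shell command python3 -m jog 'ROWS' [FORCE]. ROWS is text: rows parted by semicolons, each of 7 numbers parted by spaces: the turn, a rotation vector about the tool's x, y, z in degrees, then the shift along the tool's x, y, z in mm, then the opening, from 0 (shut) to 1 (fully open). A call has exactly 5 rows; each row shifts and turns the commanded pose from where the row before left it, along the tool's axes as they then stand; what a row does not reach is not made up. A row lasts 1/12 s, in which the tool goes at most 41.7 mm and 7.16 degrees, less where a joint would pass 70% of its speed; a pose out of reach is approached as far as the arm can. A call with a gripper value outside its range is refused whole. The fingers move at their own pace and stop on an object; FORCE is the grip in N (left out, the last holds). Time passes only in rows, so rows that do not move let the fingers close, or fill a call up. It gives the time, the measured TCP pose, the force and the opening at its end, in the units of the state.
- r.get_obs(): the state, without advancing time (a new reading comes with each control period).
- imaging.grab_frame(name): name is "side" or "top" or "wrist"; returns a dict with "color" (480x640x3 uint8, red, green, blue), "z_map" (480x640 float32, m along the optical axis (not along the pixel's ray), 0 where there is no reading), "fx", "fy", "cx", "cy" (pixels), "world_to_cam" (4x4, takes a point from world to camera coordinates); the wrist camera has in their place "hand_eye" (4x4, takes a point from camera to tool coordinates, whose origin is the TCP and whose axes are the tool frame's). Camera axes: x right, y up, looking along -z (the intrinsics and any distortion apply to the point x, -y, -z); pixel columns grow to the right and rows downward; lengths in m; the calibration is good to about 2 mm. A picture is of the moment at which its call begins: read the wrist's pose just before it.
- r.hand_in(): hands the job in, once; it reports no verdict.
The state is a dict: "clock": time; "joints": joint angles; "qvel": joint speeds; "tau": joint torques, N m; "tcp_pos": TCP position; "orientation": TCP orientation; "contact_force": force on the tool from outside, world axes, zero at the start; "moment": the same for the moment, N m; "grip_width": finger opening in m.
Only numpy, scipy, OpenCV 4.12 (cv2) and the standard library are available. Lean on these libraries where they do the work, as an engineer would, in place of code of your own. Each camera call takes 0.05 s, during which the arm holds its last target.

## Task

The reference-ball dish has to be indexed for its next inspection view: free it by pushing the orange keeper away from the dish until it snaps home against its end stop. Then lift the dish (it has a blue handle) clear of its nest and only then turn it a quarter turn so that its red index tab, which starts facing the robot, points towards the keeper; keep it level and moving gently so that the loose steel ball never rolls out over the white ring. Finish still holding the dish level and still in the air, a hand's breadth (about 5 to 12 cm) above its nest and centred over it, with the ball resting in the middle, and leave the vial, the petri dish and the white tape roll where they are.

Things in the scene. Friction and masses are not known exactly. Their poses are not given: they have to be found in the camera images.
- stand: Aluminium stand fixed on the worktop: a plate 150 x 150 x 14 mm under the dish, from which an 84 mm wide rail plate runs to 208 mm from the origin along the stand's +y (to the robot's left, give or take the stand's yaw), with an end stop. Origin on the worktop under the centre of the nest, z up; -x is the side facing the robot. Its yaw is within 0.2 rad of the robot's.
- nest (a point): Centre of the nest on the plate's top, 14 mm above the worktop: a grey ring of 68 mm inner diameter and 5 mm height that centres the foot of the dish (2 mm play all round); the dish can be turned in it freely, and comes out straight up.
- keeper (a joint): Travel of the orange keeper on the rail, m: grows along the stand's +y, away from the dish. 0 to 0.006 at the start, its tongue then lies 1.5 mm above the dish's flange and locks the dish down. It slides at about 1 N; a spring plunger must be overcome from about 0.032 to 0.038 (about 5 N), after which it snaps on to its end stop at 0.045 and is kept there.
- keeper_tab (a point): Middle of the push face of the keeper's upright orange tab, 55 mm above the worktop; the face looks along the stand's -y, towards the dish, and is 40 mm wide (along the stand's x) and from 28 to 70 mm above the worktop; the tab is 8 mm thick and its point lies 123 mm from the nest centre when the keeper is at 0. Below the tab, the keeper's block reaches 43 mm towards the dish with its top 30 mm above the worktop.
- dish: Dark dish, 0.25 kg: foot of 64 mm diameter, flange of 132 mm diameter at 7 to 10 mm height, above it a shallow conical bowl that rises outwards at 8 degrees from its middle at 10 mm height, within a lip of 104 mm outer diameter, 19 mm high; white ring of 20 mm radius marked in the bowl. A bail of 6 mm steel rod spans it along the dish's y, legs at y = +-51 mm. Origin at the centre of the foot's underside, z up, -x towards its red index tab.
- dish_grip (a point): Centre of the blue handle block on the bail, on the dish's axis, 84 mm above the underside of the dish: 14 mm thick along the dish's x (grip it across this), 48 mm long along its y, 24 mm high, flat sides. Free space of 38 mm below it over the ball.
- dish_index (a point): Tip of the red index tab on the dish's flange, 68 mm from the axis on the dish's -x side. At the start it points along the stand's -x (to the robot) within 0.2 rad.
- dish_centre (a point): Middle of the bowl (lowest point of its upper surface), on the dish's axis, 10 mm above its underside.
- ball_center (a point): Centre of the loose polished steel ball, 18 mm in diameter, 24 g, that lies in the middle of the bowl and rolls very freely.
- vial: Bystander: small vial with a green cap, 25 mm in diameter, 46 mm high, standing to the right of the stand. Origin at the underside.
- petri: Bystander: closed petri dish, 55 mm in diameter, 14 mm high, to the left of the stand. Origin at the underside.
- white_tape: Bystander: roll of white tape lying flat, 73 mm in diameter, 19 mm high, to the right of the stand, farther away. Origin at the underside.

How it is judged:
On the way, in this order (a step that is already met when the one before it is completed fails the run):
1. the keeper is pushed past its detent and snapped home at its end stop (travel over 42.5 mm), with the dish still in its nest (value of joint keeper above 0.0425 m and z of dish in the frame of nest below 0.006 m), for 0.2 s.
2. the dish is lifted clear of the nest (over 20 mm) before it is turned (still within 0.6 rad of its starting direction) (z of dish in the frame of nest above 0.02 m and angle between the x axis of dish and the x axis of stand, either way round below 0.6 rad and x of dish_index in the frame of nest below -0.02 m), for 0.05 s.
3. the dish, still in the air, is turned so that its index points to the keeper (z of dish in the frame of nest above 0.02 m and angle between the x axis of dish and the y axis of stand, either way round below 0.14 rad and y of dish_index in the frame of nest above 0.03 m), for 0.2 s.
At the end, for the whole second after the job is handed in: Keeper home (over 42.5 mm). The fingers hold the dish 40 to 140 mm above the nest floor, within 25 mm of the nest's axis, off the stand, index to the keeper within 0.14 rad, tilt under 0.07 rad, still (20 mm/s, 0.15 rad/s), ball within 8 mm of the bowl's middle (value of joint keeper above 0.0425 m and z of dish in the frame of nest between 0.04 and 0.14 m and horizontal distance between dish and nest below 0.025 m and angle between the x axis of dish and the y axis of stand, either way round below 0.14 rad and y of dish_index in the frame of nest above 0.03 m and angle between dish's own z axis and vertical below 0.07 rad and horizontal distance between ball_center and dish_centre below 0.008 m and distance between ball_center and dish_centre below 0.015 m and linear speed of dish below 0.02 m/s and angular speed of dish below 0.15 rad/s and contact force between the fingers and dish above 2 N and contact force between dish and stand below 0.1 N); the arm keeps its last pose, push and grip.
It fails at once if the ball's centre goes beyond the white ring (20 mm from the middle of the bowl) (horizontal distance between ball_center and dish_centre above 0.02 m).
It fails at once if the dish is tilted by more than 0.2 rad (angle between dish's own z axis and vertical above 0.2 rad).
It fails at once if a bystander is moved by more than 20 mm (distance of any of vial, petri, white_tape from where it was at the start of the episode above 0.02 m).
It also fails if it takes over 54 s, if anything falls off the work surface, if the arm or the gripper's body presses on something with over 40 N, if the wrist force passes 120 N, or if a joint passes its speed limit or range.

## Working session

There is one attempt and no reset: what is moved stays moved. The work goes in short steps, Python scripts to look and compute and a shell command to move; the robot and the scene stay as the last step left them, time stands still between calls to the robot, and variables do not carry over. Pictures are saved under pics/ and viewed, and the job is handed in when it is done.

```bash
mkdir -p pics; ls; python3 - <<'E'
from bench import r, imaging
import cv2
print(r.get_obs())
for n in ["side","top","wrist"]:
    f=imaging.grab_frame(n)
    cv2.imwrite(f"pics/{n}0.png",f["color"][:,:,::-1])
    print(n,{k:v for k,v in f.items() if k not in("color","z_map")})
E
```

```text
pics
{'clock': 0.0, 'joints': array([-1.3670963 ,  0.4778175 ,  0.02237124,  1.55648944, -0.01150369,
        1.10928124, -0.08310249]), 'qvel': array([-0.00036508, -0.00060901, -0.00077158,  0.00159025, -0.00084298,
       -0.00039819, -0.0006747 ]), 'tau': array([ 3.60574522e-04, -5.96455085e+01,  1.60820302e+00, -2.81197643e+01,
        1.24971653e-02,  9.41689534e-03, -6.24309948e-06]), 'tcp_pos': array([0.20691845, 0.64186467, 0.23029862]), 'orientation': array([-1.34197705, -0.97550345,  0.97785121]), 'contact_force': array([ 0.35724451, -0.01547942,  0.24215597]), 'moment': array([ 0.00048285, -0.02192915, -0.04676733]), 'grip_width': 0.08529416692113816}
side {'fx': 525.3233278687189, 'fy': 525.3233278687189, 'cx': 318.03145815653266, 'cy': 243.99790003033445, 'world_to_cam': array([[ 0.89904206, -0.43744103, -0.01920218, -0.52002462],
       [ 0.2456906 ,  0.46767967,  0.84906529, -0.10220668],
       [-0.36243553, -0.7680632 ,  0.52793884, -0.95088025],
       [ 0.        ,  0.        ,  0.        ,  1.        ]])}
top {'fx': 572.3849316684039, 'fy': 572.3849316684039, 'cx'
[... 166 characters left out ...]
8e-01, -1.34572301e-02,  2.39615084e-01,
        -5.02551850e-01],
       [-2.39645043e-01, -6.35776571e-04,  9.70860365e-01,
        -1.10877559e+00],
       [ 0.00000000e+00,  0.00000000e+00,  0.00000000e+00,
         1.00000000e+00]])}
wrist {'fx': 410.3580085014224, 'fy': 410.3580085014224, 'cx': 317.1252843597393, 'cy': 243.11425746566454, 'hand_eye': array([[ 9.99998908e-01,  1.42445578e-03, -3.93872559e-04,
         3.96497291e-04],
       [-8.22127520e-04,  3.14692400e-01, -9.49193351e-01,
        -1.42439436e-01],
       [-1.22813526e-03,  9.49192638e-01,  3.14693227e-01,
         7.98442420e-02],
       [ 0.00000000e+00,  0.00000000e+00,  0.00000000e+00,
         1.00000000e+00]])}
```

View pics/side0.png

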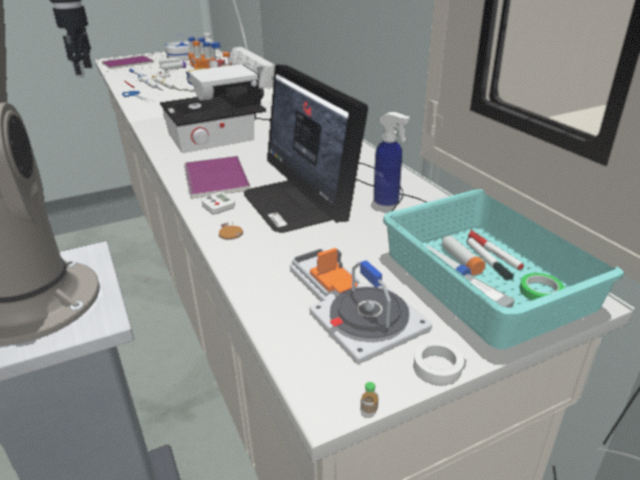

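View pics/top0.png

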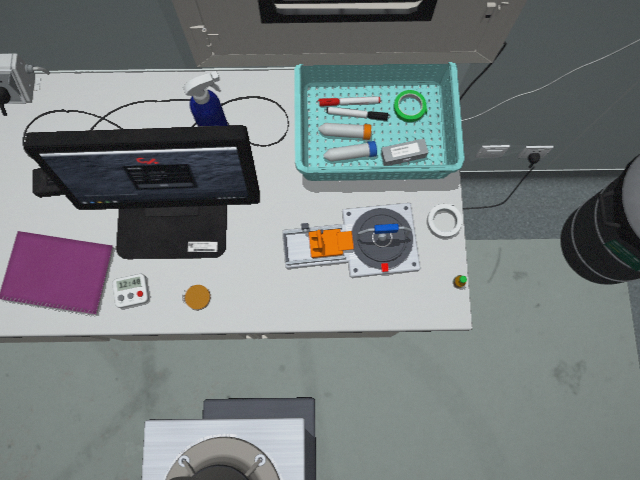

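View pics/wrist0.png

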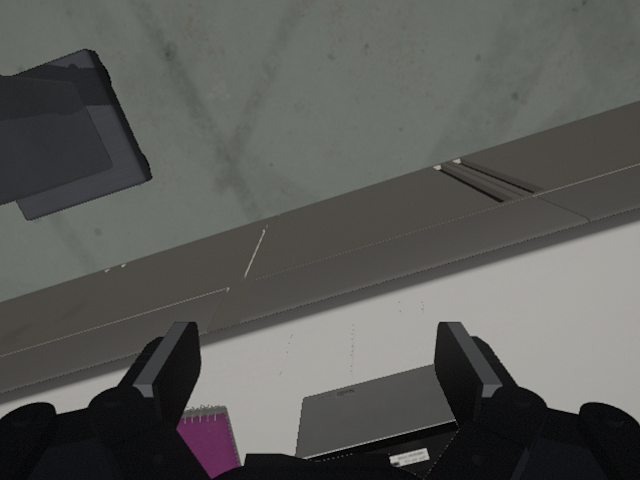

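```bash
cat > h.py <<'E'
import numpy as np, cv2
from bench import r, imaging
from scipy.spatial.transform import Rotation as R
def cam2world(f,obs=None):
    if "world_to_cam" in f: return np.linalg.inv(f["world_to_cam"])
    T=np.eye(4);T[:3,:3]=R.from_rotvec(obs["orientation"]).as_matrix();T[:3,3]=obs["tcp_pos"]
    return T@f["hand_eye"]
def onplane(f,u,v,z,T):
    d=np.stack([(np.asarray(u)-f["cx"])/f["fx"],-(np.asarray(v)-f["cy"])/f["fy"],-np.ones(np.shape(u))],-1)@T[:3,:3].T
    return T[:3,3]+d*((z-T[2,3])/d[...,2])[...,None]
def cloud(f,T):
    v,u=np.mgrid[:480,:640]; z=f["z_map"]
    p=np.stack([(u-f["cx"])/f["fx"]*z,-(v-f["cy"])/f["fy"]*z,-z],-1)
    return p@T[:3,:3].T+T[:3,3]
def mask(f,name):
    h=cv2.cvtColor(f["color"],cv2.COLOR_RGB2HSV); H,S,V=[h[...,i].astype(int) for i in range(3)]
    return {"red":((H<5)|(H>175))&(S>170)&(V>120),"orange":(H>=7)&(H<20)&(S>170)&(V>150),"blue":(H>105)&(H<120)&(S>150)&(V>80)}[name]
E
python3 - <<'E'
from h import *
for n in ["top","side"]:
    f=imaging.grab_frame(n);T=cam2world(f);P=cloud(f,T)
    for c in ["red","orange","blue"]:
        m=mask(f,c).astype(np.uint8)
        k,l,s,ce=cv2.connectedComponentsWithStats(m)
        for i in range(1,k):
            if s[i,4]>15:
                q=P[l==i]; print(n,c,s[i],ce[i].round(1),np.median(q,0).round(3),q.min(0).round(3),q.max(0).round(3))
    if n=="top":
        im=f["color"][180:300,260:500,::-1]
        cv2.imwrite("pics/topz.png",cv2.resize(im,None,fx=3.3,fy=3.3,interpolation=cv2.INTER_CUBIC))
        for nm,(u0,v0,u1,v1) in dict(monitor=(30,130,255,205),bin=(295,65,462,180),bottle=(185,75,225,125)).items():
            q=P[v0:v1,u0:u1].reshape(-1,3); q=q[q[:,2]>0.05]; print(nm,q.min(0).round(3),q.max(0).round(3))
        for nm,u,v in [("vial",460,282),("petri",197,297),("tape",445,222),("edge",300,333)]: print(nm,P[v,u].round(3))
    else: cv2.imwrite("pics/sidez.png",cv2.resize(f["color"][230:420,270:480,::-1],None,fx=3,fy=3,interpolation=cv2.INTER_CUBIC))
E
```

```text
top red [319  98  20   7 106] [328.6 101.1] [ 0.83  -0.219  0.021] [ 0.823 -0.241  0.014] [ 0.839 -0.198  0.03 ]
top red [147 159   8   5  16] [150.5 161. ] [0.61  0.112 0.224] [0.609 0.103 0.217] [0.611 0.12  0.233]
top red [381 263   7   9  52] [384.3 266.5] [ 0.449 -0.328  0.027] [ 0.439 -0.334  0.021] [ 0.457 -0.321  0.032]
top red [138 291   5   5  19] [139.6 293.2] [0.401 0.18  0.02 ] [0.397 0.174 0.016] [0.405 0.184 0.024]
top orange [364 124   7  13  79] [366.9 130.1] [ 0.751 -0.302  0.037] [ 0.739 -0.309  0.028] [ 0.77  -0.295  0.041]
top orange [309 229  45  28 935] [330.5 241.9] [ 0.501 -0.218  0.03 ] [ 0.22  -0.264  0.023] [ 0.531 -0.172  1.196]
top orange [185 285  24  24 439] [196.9 296.5] [0.393 0.064 0.006] [ 0.22  -0.185 -0.   ] [0.419 0.09  1.196]
top blue [208  90   8   8  30] [211.8  94. ] [0.786 0.021 0.14 ] [0.781 0.015 0.133] [0.798 0.029 0.147]
top blue [190  97   7  17  58] [192.8 105.4] [0.763 0.059 0.14 ] [0.75  0.052 0.132] [0.78  0.065 0.152]
top blue [199 103  10   5  16] [203.8 105.2] [0.76  0.036 0.146] [0.757 0.027 0.142] [0.764 0.045 0.149]
top blue 
[... 562 characters left out ...]
.356 -0.137 -0.495]
side orange [195  57  13  11  62] [201.1  63.2] [0.728 1.495 0.036] [0.706 1.477 0.003] [0.754 1.614 0.055]
side orange [319 267  32  24 436] [336.8 278.9] [ 0.502 -0.233  0.031] [ 0.148 -0.91   0.026] [ 0.526 -0.2    0.579]
side orange [312 269   6   5  18] [314.6 270.8] [ 0.479 -0.191  0.03 ] [ 0.475 -0.198  0.027] [ 0.484 -0.184  0.031]
side blue [378 143  23  17 128] [390.1 151. ] [0.765 0.013 0.134] [ 0.148 -0.91   0.117] [0.79  0.039 0.579]
side blue [362 262  18  15  86] [371.  268.9] [ 0.511 -0.333  0.11 ] [ 0.148 -0.91   0.107] [ 0.515 -0.311  0.579]
side blue [460 267   5   4  16] [462.1 268.3] [ 0.713 -0.319  0.038] [ 0.707 -0.323  0.037] [ 0.716 -0.314  0.04 ]
```

View pics/topz.png

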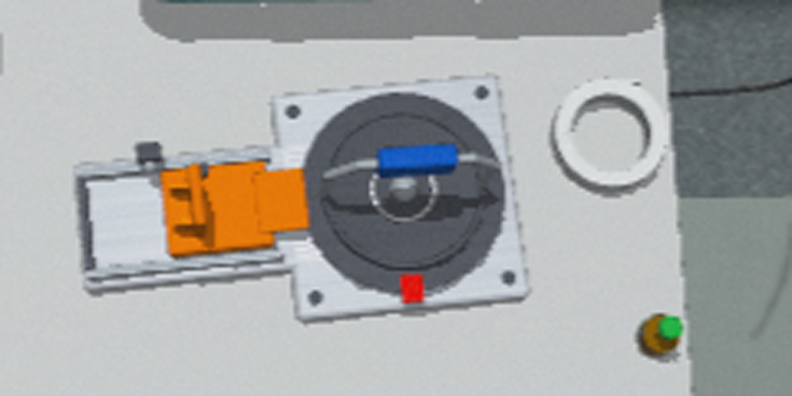

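View pics/sidez.png

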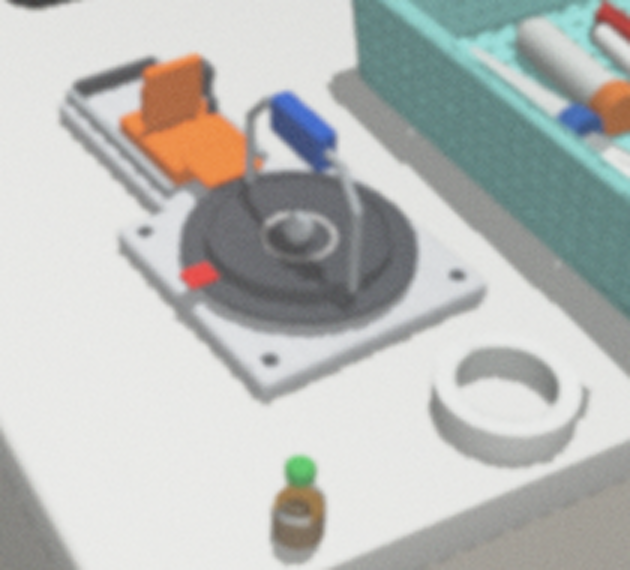

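```bash
python3 - <<'E'
from h import *
f=imaging.grab_frame("top");T=cam2world(f)
def q(pts,z):
    p=np.array(pts,float)/3.3+[260,180]-0.35; return onplane(f,p[:,0],p[:,1],z,T)
for pts in ([(272,97),(495,75),(528,295),(303,320)],[(292,111),(482,92),(509,278),(316,298)]):
    c=q(pts,0.014); print(c.round(4),c.mean(0).round(4))
    # edges: far edge along -y, right edge ...
    for a,b in((1,0),(2,3)): d=c[b]-c[a]; print("y-edge yaw",np.arctan2(-d[0],d[1]),np.linalg.norm(d))
    for a,b in((3,0),(2,1)): d=c[b]-c[a]; print("x-edge yaw",np.arctan2(d[1],d[0]),np.linalg.norm(d))
m=mask(f,"blue");m[:200]=0;m[:,:360]=0
v,u=np.nonzero(m);w=onplane(f,u,v,0.014+0.084+0.008,T)[:,:2]; b=cv2.minAreaRect(w.astype(np.float32)); print("blue top",b, onplane(f,b[0][0],b[0][1],0,T) is None)
m=mask(f,"red");m[:250]=0;m[:,:360]=0;m[280:]=0
v,u=np.nonzero(m);w=onplane(f,u,v,0.024,T); print("red",w.mean(0).round(4),w.min(0).round(4))
# ball
print("ball/ring centre",q([(403,190)],0.03))
# petri, orange
# tab top ~ topz (190,165)-(212,245) z 0.07
print("tab top edge ends",q([(193,163),(207,236)],0.07))
s=imaging.grab_frame("side");Ts=cam2world(s)
m=mask(s,"blue");m[:240]=0;m[:,:340]=0;m[:,400:]=0
v,u=np.nonzero(m);w=onplane(s,np.array([u.mean()]),np.array([v.mean()]),0.098,Ts);print("blue side",w)
v,u=np.nonzero((lambda m:(m))(mask(f,"blue")&(np.arange(640)>360)&(np.arange(480)[:,None]>200)))
print("blue top centroid",onplane(f,u.mean(),v.mean(),0.105,T))
E
```

```text
[[ 0.5784 -0.2439  0.014 ]
 [ 0.5914 -0.3902  0.014 ]
 [ 0.4447 -0.4035  0.014 ]
 [ 0.4305 -0.2599  0.014 ]] [ 0.5112 -0.3244  0.014 ]
y-edge yaw 0.08843424283501779 0.14689732611256426
y-edge yaw 0.09841024056338672 0.14422541650878137
x-edge yaw 0.10823989932325039 0.14875026528881077
x-edge yaw 0.09024584870934672 0.14728256467503617
[[ 0.5687 -0.2567  0.014 ]
 [ 0.5799 -0.3811  0.014 ]
 [ 0.4559 -0.392   0.014 ]
 [ 0.4446 -0.2686  0.014 ]] [ 0.5122 -0.3246  0.014 ]
y-edge yaw 0.08963785261023242 0.12492571909480013
y-edge yaw 0.09116691788894066 0.1238971601163829
x-edge yaw 0.09587279791122613 0.12467536862493254
x-edge yaw 0.0876185937464699 0.12448375229729283
blue top ((0.5099624991416931, -0.3249143362045288), (0.017463216558098793, 0.048351217061281204), 3.137101411819458) False
red [ 0.4491 -0.3283  0.024 ] [ 0.4396 -0.3342  0.024 ]
ball/ring centre [[ 0.51061152 -0.32488458  0.03      ]]
tab top edge ends [[ 0.51959987 -0.19131687  0.07      ]
 [ 0.47333583 -0.19921035  0.07      ]]
blue side [[ 0.52022581 -0.31790125  0.098     ]]
blue top centroid [ 0.51027038 -0.32471031  0.105     ]
```

```bash
python3 - <<'E'
from h import *
o=r.get_obs(); print(R.from_rotvec(o["orientation"]).as_matrix().round(3), o["clock"])
f=imaging.grab_frame("top");P=cloud(f,cam2world(f))
for nm,(u0,v0,u1,v1) in dict(monitor=(30,130,255,205),bin=(295,65,462,180),bottle=(185,75,225,125)).items():
    q=P[v0:v1,u0:u1].reshape(-1,3); q=q[(q[:,2]>0.05)&(q[:,2]<.6)]; print(nm,q.min(0).round(3),q.max(0).round(3))
E
```

```text
[[ 0.307 -0.    -0.952]
 [ 0.952 -0.     0.307]
 [-0.    -1.    -0.   ]] 0.35
monitor [ 0.579 -0.068  0.05 ] [0.651 0.319 0.287]
bin [ 0.634 -0.496  0.05 ] [ 0.894 -0.145  0.095]
bottle [ 0.742 -0.004  0.053] [0.797 0.071 0.218]
```

```bash
python3 -m jog '0 7 0 0 -25 0 0; 0 7 0 0 -25 0 0; 0 7 0 0 -25 0 0; 0 7 0 0 -25 0 0; 0 7 0 0 -25 0 0' 40; python3 -m jog '0 6.4 0 6 0 -40 0; 0 6.4 0 6 0 -40 0; 0 6.4 0 6 0 -40 0; 0 6.4 0 6 0 -40 0; 0 6.2 0 6 0 -40 0'; python3 -c "
from h import *
o=r.get_obs();print(o,R.from_rotvec(o['orientation']).as_matrix().round(3))"
```

```text
clock: 0.82
tcp_pos: [0.207, 0.6423, 0.3576]
orientation: [-1.512, -0.503, 0.503]
contact_force: [0.3, 0.4, -0.3]
grip_width: 0.0255
clock: 1.23
tcp_pos: [0.317, 0.4728, 0.3562]
orientation: [-1.57, -0.068, 0.067]
contact_force: [0.5, 0.5, 0.6]
grip_width: 0.0002
{'clock': 1.2333, 'joints': array([-1.35039915,  0.20737541,  0.31358576,  1.66581962, -0.06595836,
        1.27840317, -0.93773226]), 'qvel': array([ 0.20088269, -0.56434435,  0.34130799,  0.70163866,  0.08629695,
       -0.14246405, -0.72865514]), 'tau': array([ -2.23777123, -37.56054997,   0.86729536, -31.05686188,
        -0.26527198,   0.24823816,   0.99838234]), 'tcp_pos': array([0.31701209, 0.47283005, 0.35624753]), 'orientation': array([-1.56957693, -0.06828165,  0.0673794 ]), 'contact_force': array([0.48665986, 0.50664424, 0.59345818]), 'moment': array([-0.04029018, -0.03594847, -0.00198951]), 'grip_width': 0.00024478894663570436} [[ 0.996  0.001 -0.086]
 [ 0.086  0.     0.996]
 [ 0.001 -1.     0.   ]]
```

```bash
python3 -m jog '0 0 0 16 0 -38 0; 0 0 0 16 0 -38 0; 0 0 0 16 0 -38 0; 0 0 0 16 0 -38 0; 0 0 0 16 0 -38 0'; python3 -m jog '0 0 0 8 0 -38 0; 0 0 0 8 0 -38 0; 0 0 0 8 0 -38 0; 0 0 0 8 0 -38 0; 0 0 0 8 0 -38 0' ;  python3 -m jog '0 0 0 0 0 -38 0; 0 0 0 0 0 -38 0; 0 0 0 0 0 -38 0; 0 0 0 0 0 -38 0; 0 0 0 0 0 -30 0' ; python3 -m jog '0 0 0 0 0 -35 0; 0 0 0 0 0 -30 0; 0 0 0 0 0 -25 0; 0 0 0 0 0 0 0; 0 0 0 0 0 0 0';  python3 -c "
from h import *
o=r.get_obs();print(o['joints'],R.from_rotvec(o['orientation']).as_matrix().round(4))
cv2.imwrite('pics/w1.png',imaging.grab_frame('wrist')['color'][:,:,::-1])"
```

```text
clock: 1.65
tcp_pos: [0.4133, 0.291, 0.3566]
orientation: [-1.569, -0.073, 0.073]
contact_force: [0.5, 0.3, 0.2]
grip_width: -0.0
clock: 2.07
tcp_pos: [0.4704, 0.1055, 0.3566]
orientation: [-1.569, -0.074, 0.073]
contact_force: [0.3, -0.0, 0.8]
grip_width: 0.0
clock: 2.48
tcp_pos: [0.4868, -0.077, 0.3567]
orientation: [-1.569, -0.072, 0.071]
contact_force: [-0.2, -0.1, -0.0]
grip_width: 0.0002
clock: 2.9
tcp_pos: [0.4952, -0.1648, 0.3564]
orientation: [-1.57, -0.07, 0.07]
contact_force: [0.8, 0.8, -0.8]
grip_width: 0.0001
[-0.57364059  0.14040976  0.88366079  1.79195263 -0.11348428  1.26199282
  0.42925725] [[ 9.96e-01  0.00e+00 -8.94e-02]
 [ 8.94e-02 -3.00e-04  9.96e-01]
 [-0.00e+00 -1.00e+00 -3.00e-04]]
```

View pics/w1.png

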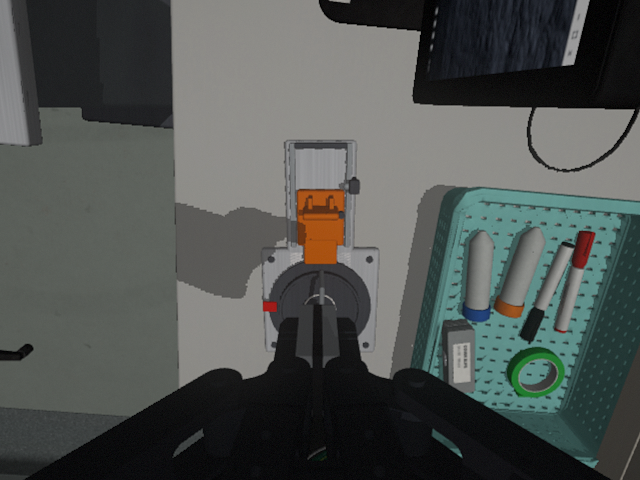

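```bash
python3 - <<'E'
from h import *
o=r.get_obs(); f=imaging.grab_frame("wrist");T=cam2world(f,o)
def S(p): 
    d=p-np.array([.5115,-.3245,0]); c,s=np.cos(.092),np.sin(.092)
    return np.stack([c*d[...,0]+s*d[...,1],-s*d[...,0]+c*d[...,1],d[...,2]],-1)
def show(n,pts,z):
    p=np.array(pts,float); w=onplane(f,p[:,0],p[:,1],z,T); print(n,(w*1000).round(1).tolist(),"stand",(S(w)*1000).round(1).tolist())
show("corners",[(263,248),(379,249),(376,351)],.014)
show("screws",[(271.5,259.5),(369,259.5)],.014)
show("railend",[(287,141),(355,141)],.014)
m=mask(f,"red");m[:280]=0;m[:,400:]=0
v,u=np.nonzero(m);show("red",[(u.mean(),v.mean()),(u.min(),v.mean())],.024)
im=f["color"][130:370,220:430,::-1];cv2.imwrite("pics/w1z.png",cv2.resize(im,None,fx=2.5,fy=2.5,interpolation=cv2.INTER_CUBIC))
print(o["tcp_pos"],S(o["tcp_pos"]))
E
```

```text
corners [[436.7, -254.9, 14.0], [581.2, -243.0, 14.0], [597.4, -389.2, 14.0]] stand [[-68.1, 76.2, 14.0], [76.9, 74.8, 14.0], [79.6, -72.3, 14.0]]
screws [[448.2, -269.2, 14.0], [570.6, -258.0, 14.0]] stand [[-58.0, 60.9, 14.0], [64.9, 60.8, 14.0]]
railend [[457.8, -122.3, 14.0], [535.6, -115.2, 14.0]] stand [[-34.9, 206.3, 14.0], [43.2, 206.2, 14.0]]
red [[449.6, -331.6, 24.0], [441.8, -332.3, 24.0]] stand [[-62.3, -1.4, 24.0], [-70.1, -1.4, 24.0]]
[ 0.49543625 -0.16317698  0.35621204] [-0.00117503  0.16211657  0.35621204]
```

View pics/w1z.png

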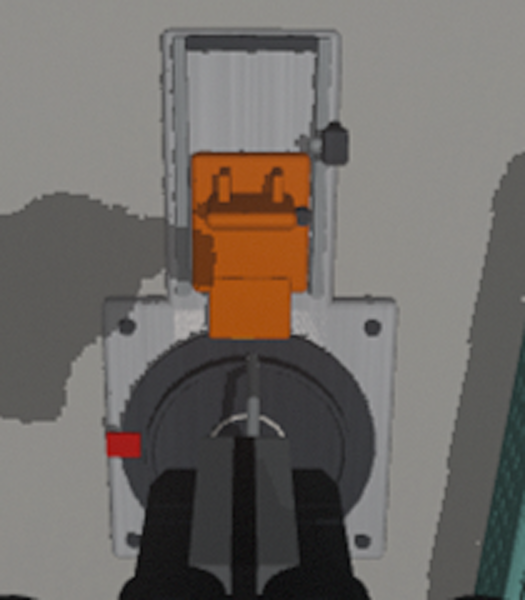

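```bash
python3 -m jog '0 0 0 3 0 -30 0; 0 0 0 0 0 -26 0; 0 0 0 0 0 -11 0; 0 0 0 0 20 0 0; 0 0 0 0 30 0 0';python3 -m jog '0 0 0 0 30 0 0;0 0 0 0 30 0 0;0 0 0 0 30 0 0;0 0 0 0 30 0 0;0 0 0 0 30 0 0'; python3 -m jog '0 0 0 0 30 0 0; 0 0 0 0 20 0 0; 0 0 0 0 10 0 0;0 0 0 0 5 0 0;0 0 0 0 0 0 0';  python3 -c "
from h import *
o=r.get_obs();print(o['joints'],R.from_rotvec(o['orientation']).as_matrix().round(4))
cv2.imwrite('pics/w2.png',imaging.grab_frame('wrist')['color'][:,:,::-1])
cv2.imwrite('pics/s2.png',cv2.resize(imaging.grab_frame('side')['color'][200:380,270:480,::-1],None,fx=3,fy=3))"
```

```text
clock: 3.42
tcp_pos: [0.5068, -0.2299, 0.308]
orientation: [-1.571, -0.078, 0.07]
contact_force: [0.3, 0.3, -0.5]
grip_width: -0.0
clock: 3.83
tcp_pos: [0.5054, -0.2275, 0.1548]
orientation: [-1.568, -0.076, 0.075]
contact_force: [0.5, 0.7, -0.4]
grip_width: -0.0003
clock: 4.25
tcp_pos: [0.505, -0.2288, 0.091]
orientation: [-1.569, -0.074, 0.075]
contact_force: [0.5, -0.7, 0.3]
grip_width: -0.0002
[-0.21370515  0.55517771  0.69720145  1.99794352 -0.50918491  0.76817306
  0.88149271] [[ 9.955e-01 -7.000e-04 -9.440e-02]
 [ 9.440e-02  6.000e-04  9.955e-01]
 [-7.000e-04 -1.000e+00  7.000e-04]]
```

View pics/w2.png

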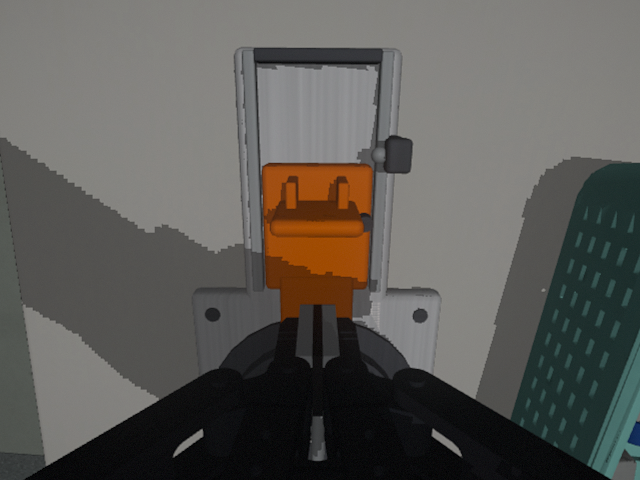

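View pics/s2.png

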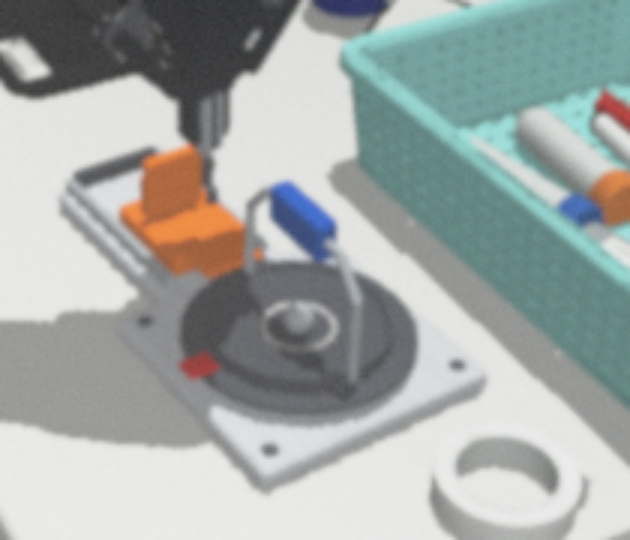

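```bash
python3 -m jog '0 0 0 0 20 0 0; 0 0 0 0 16 0 0; 0 0 0 0 7 0 0; 0 0 0 0 0 0 0; 0 0 0 0 0 0 0';python3 -m jog '0 0 0 0 0 8 0;0 0 0 0 0 8 0;0 0 0 0 0 8 0;0 0 0 0 0 6 0;0 0 0 0 0 6 0'; python3 -m jog '0 0 0 0 0 6 0;0 0 0 0 0 6 0;0 0 0 0 0 5 0;0 0 0 0 0 0 0;0 0 0 0 0 0 0'
```

```text
clock: 4.77
tcp_pos: [0.5052, -0.23, 0.0492]
orientation: [-1.57, -0.074, 0.072]
contact_force: [-0.2, 0.3, -0.3]
grip_width: 0.0002
clock: 5.18
tcp_pos: [0.5019, -0.1931, 0.0487]
orientation: [-1.57, -0.075, 0.073]
contact_force: [0.4, -2.0, 0.6]
grip_width: -0.0002
clock: 5.6
tcp_pos: [0.4994, -0.176, 0.0481]
orientation: [-1.568, -0.073, 0.074]
contact_force: [1.1, 0.8, -0.4]
grip_width: -0.0001
```

```bash
python3 -m jog '0 0 0 0 0 4 0;0 0 0 0 0 3 0;0 0 0 0 0 2 0;0 0 0 0 0 0 0;0 0 0 0 0 0 0'; python3 -c "
from h import *
cv2.imwrite('pics/w3.png',imaging.grab_frame('wrist')['color'][:,:,::-1])"
```

```text
clock: 6.02
tcp_pos: [0.499, -0.1709, 0.0483]
orientation: [-1.574, -0.072, 0.071]
contact_force: [0.9, -9.3, -5.3]
grip_width: -0.0002
```

View pics/w3.png

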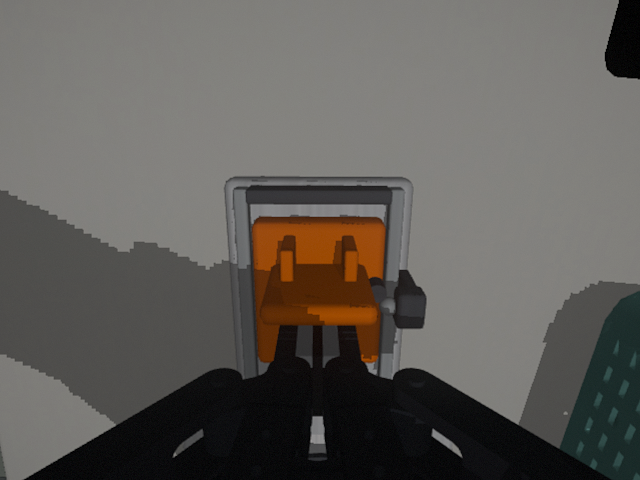

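```bash
python3 -m jog '0 0 0 0 0 3 0;0 0 0 0 0 3 0;0 0 0 0 0 2 0;0 0 0 0 0 0 0;0 0 0 0 0 0 0'; python3 -c "
from h import *
cv2.imwrite('pics/w4.png',imaging.grab_frame('wrist')['color'][:,:,::-1])"
```

```text
clock: 6.48
tcp_pos: [0.4989, -0.1708, 0.0487]
orientation: [-1.587, -0.072, 0.063]
contact_force: [5.4, -28.7, -19.9]
grip_width: -0.0003
```

View pics/w4.png

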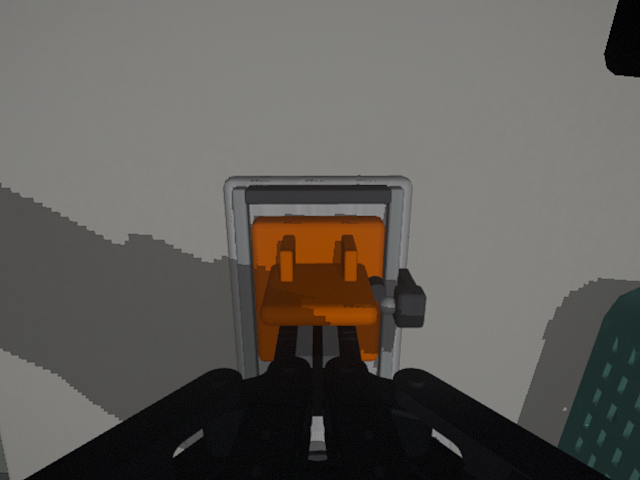

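```bash
python3 -m jog '0 0 0 0 0 -8 0;0 0 0 0 0 -8 0;0 0 0 0 0 -4 0;0 0 0 0 0 0 0;0 0 0 0 0 0 0'; python3 -c "
from h import *
f=imaging.grab_frame('top')
P=cloud(f,cam2world(f))
m=mask(f,'orange');m[:200]=0;m[:,:250]=0;m[280:]=0
q=P[m]; c,s=np.cos(.092),np.sin(.092); d=q-[.513,-.324,0]; d=np.c_[c*d[:,0]+s*d[:,1],-s*d[:,0]+c*d[:,1],d[:,2]]
ok=(abs(d[:,2]-.05)<.045);d=d[ok]
print(d.min(0),d.max(0)); print(np.median(d[d[:,2]>.05],0),(d[:,2]>.05).sum())
cv2.imwrite('pics/t4.png',cv2.resize(f['color'][180:300,260:500,::-1],None,fx=3.3,fy=3.3,interpolation=cv2.INTER_CUBIC))
cv2.imwrite('pics/w5.png',imaging.grab_frame('wrist')['color'][:,:,::-1])"
```

```text
clock: 6.95
tcp_pos: [0.5001, -0.1792, 0.0482]
orientation: [-1.568, -0.073, 0.074]
contact_force: [-0.8, 0.2, -0.3]
grip_width: -0.0002
[-0.02836633  0.10287313  0.02306398] [0.02568441 0.19130564 0.07174981]
[-0.01072366  0.17366404  0.06865303] 38
```

View pics/t4.png

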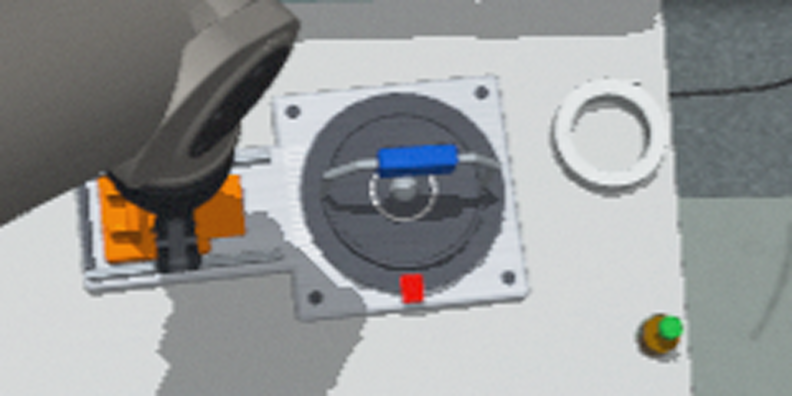

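View pics/w5.png

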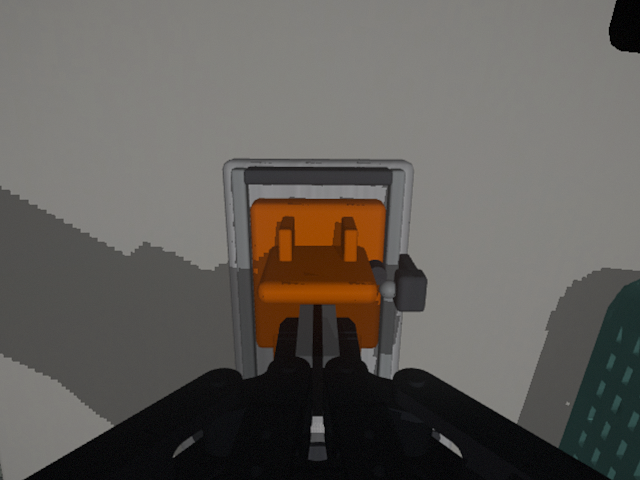

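```bash
python3 -m jog '0 0 0 0 -30 0 0;0 0 0 0 -40 0 0;0 0 0 0 -40 0 0;0 0 0 0 -35 0 0;0 0 0 0 -15 0 0'; python3 -m jog '0 0 0 0 0 -20 1;0 0 0 0 0 -36 1;0 0 0 0 0 -36 1;0 0 0 0 0 -34 1;0 0 0 0 0 -18 1'; python3 -m jog '0 0 0 0 0 0 1;0 0 0 0 0 0 1;0 0 0 0 0 0 1;0 0 0 0 0 0 1;0 0 0 0 0 0 1'; python3 -c "
from h import *
o=r.get_obs();print(o['joints'],R.from_rotvec(o['orientation']).as_matrix().round(4))
cv2.imwrite('pics/w6.png',imaging.grab_frame('wrist')['color'][:,:,::-1])"
```

```text
clock: 7.47
tcp_pos: [0.5018, -0.1803, 0.2125]
orientation: [-1.57, -0.078, 0.069]
contact_force: [0.9, 0.7, 1.2]
grip_width: -0.0002
clock: 7.88
tcp_pos: [0.513, -0.3267, 0.2087]
orientation: [-1.571, -0.072, 0.071]
contact_force: [-0.4, -0.7, 1.4]
grip_width: 0.0609
clock: 8.3
tcp_pos: [0.5139, -0.3216, 0.2082]
orientation: [-1.568, -0.075, 0.075]
contact_force: [0.5, -0.4, 0.1]
grip_width: 0.0852
[-0.13802268  0.49493934  0.82082732  1.78962548 -0.41585478  1.03984898
  0.93456912] [[ 9.955e-01 -0.000e+00 -9.530e-02]
 [ 9.530e-02  1.100e-03  9.955e-01]
 [ 1.000e-04 -1.000e+00  1.100e-03]]
```

View pics/w6.png

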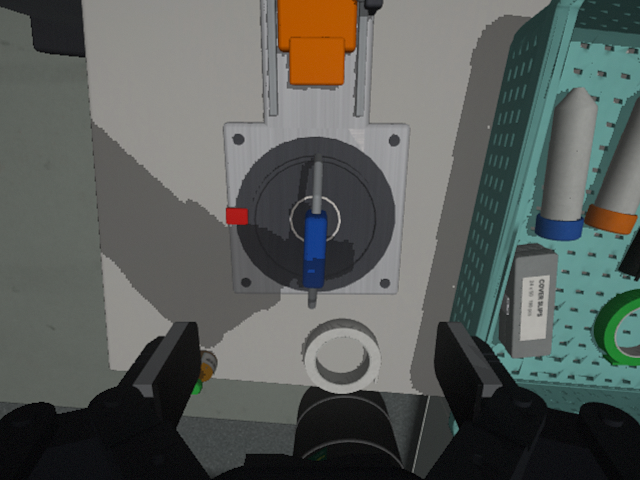

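```bash
python3 - <<'E'
from h import *
o=r.get_obs(); f=imaging.grab_frame("wrist");T=cam2world(f,o); Rt=T  # tool
Tt=np.eye(4);Tt[:3,:3]=R.from_rotvec(o["orientation"]).as_matrix();Tt[:3,3]=o["tcp_pos"];Ti=np.linalg.inv(Tt)
h=cv2.cvtColor(f["color"],cv2.COLOR_RGB2HSV)
m=((h[...,0]>105)&(h[...,0]<125)&(h[...,1]>140)&(h[...,2]>40)).astype(np.uint8);m[:,:280]=0;m[:,350:]=0;m[:190]=0;m[310:]=0
v,u=np.nonzero(m);print(u.min(),u.max(),v.min(),v.max())
def tool(u,v,z):
    w=onplane(f,np.array(u,float),np.array(v,float),z,T); return w,(w-Tt[:3,3])@Tt[:3,:3]
for a in range(v.min(),v.max()+1,8):
    x=u[v==a]; print(a,x.min(),x.max(),(tool([x.min(),x.max(),x.mean()],[a]*3,.110)[1]*1000).round(1).tolist())
for n,pts,z in (("screws",[(238.5,140),(394,140),(385,283),(246,283)],.014),("ring",[(315,218)],.026),("red",[(237,216)],.024)):
    w,t=tool(*zip(*pts),z); print(n,(w*1000).round(1).tolist(),w.mean(0),(t.mean(0)*1000).round(1))
    if n=="screws":
        for a,b in((0,1),(3,2)): d=w[b]-w[a];print(np.arctan2(d[1],d[0]))
        for a,b in((3,0),(2,1)): d=w[b]-w[a];print(np.arctan2(-d[0],d[1]))
# blue lighter top only
cv2.imwrite("pics/w6z.png",cv2.resize(f["color"][110:320,215:420,::-1],None,fx=2.8,fy=2.8,interpolation=cv2.INTER_CUBIC))
E
```

```text
303 326 209 286
209 309 310 [[-3.7, 98.3, 22.8], [-3.1, 98.3, 22.8], [-3.4, 98.3, 22.8]]
217 306 326 [[-5.6, 98.3, 17.9], [6.5, 98.3, 17.9], [0.5, 98.3, 17.9]]
225 305 326 [[-6.3, 98.2, 12.9], [6.5, 98.3, 12.8], [0.1, 98.2, 12.9]]
233 304 326 [[-6.9, 98.2, 7.8], [6.6, 98.2, 7.8], [-0.2, 98.2, 7.8]]
241 304 325 [[-7.0, 98.2, 2.6], [6.0, 98.2, 2.6], [-0.5, 98.2, 2.6]]
249 304 325 [[-7.0, 98.2, -2.6], [6.0, 98.2, -2.6], [-0.5, 98.2, -2.6]]
257 304 325 [[-7.1, 98.2, -7.9], [6.0, 98.2, -7.9], [-0.5, 98.2, -7.9]]
265 303 324 [[-7.8, 98.2, -13.3], [5.4, 98.2, -13.3], [-1.2, 98.2, -13.3]]
273 303 323 [[-7.9, 98.2, -18.7], [4.8, 98.2, -18.7], [-1.5, 98.2, -18.7]]
281 303 323 [[-7.9, 98.2, -24.2], [4.8, 98.2, -24.2], [-1.5, 98.2, -24.2]]
screws [[447.2, -271.7, 14.0], [570.7, -260.0, 14.0], [581.6, -383.7, 14.0], [458.1, -395.4, 14.0]] [ 0.51441207 -0.32769308  0.014     ] [-1.000e-01  1.942e+02 -6.000e+00]
0.09388854307900464
0.09417937273668649
0.08760718504127168
0.0879283427625053
ring [[513.7, -326.8, 26.0]] [ 0.51367807 -0.32675524  0.026     ] [ -0.7 182.2  -5. ]
red [[449.8, -331.6, 24.0]] [ 0.44981537 -0.33160685  0.024     ] [-64.7 184.2  -3.8]
```

View pics/w6z.png

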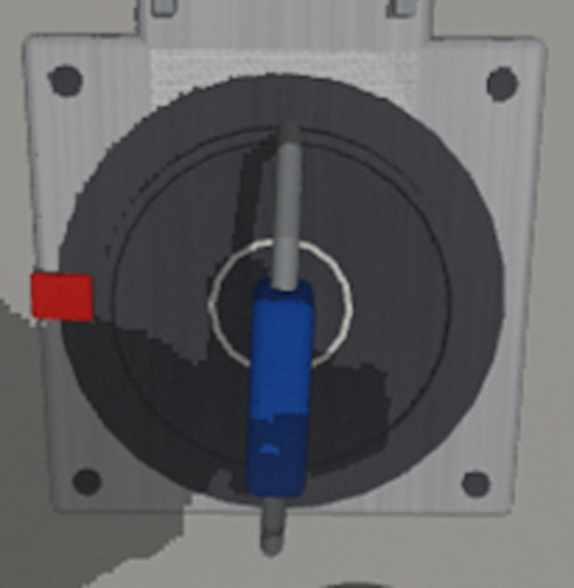

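```bash
python3 -m jog '0 2.5 0 -0.6 10 -5 1;0 0 0 0 25 0 1;0 0 0 0 30 0 1;0 0 0 0 25 0 1;0 0 0 0 20 0 1' 30; python3 -m jog '0 0 0 0 12 0 1;0 0 0 0 6 0 0.8;0 0 0 0 3 0 0.6;0 0 0 0 0 0 0.4;0 0 0 0 0 0 0.32'; python3 -c "
from h import *
o=r.get_obs();print(o['joints'],o['tcp_pos'],R.from_rotvec(o['orientation']).as_matrix().round(4))
cv2.imwrite('pics/w7.png',imaging.grab_frame('wrist')['color'][:,:,::-1])"
```

```text
clock: 8.82
tcp_pos: [0.5125, -0.3278, 0.0956]
orientation: [-1.57, -0.036, 0.039]
contact_force: [-0.2, 0.3, 0.3]
grip_width: 0.0852
clock: 9.23
tcp_pos: [0.5139, -0.3289, 0.0782]
orientation: [-1.571, -0.04, 0.037]
contact_force: [0.1, -0.1, 0.5]
grip_width: 0.0384
[-0.03338347  0.659825    0.70071177  1.87249331 -0.5720299   0.81861272
  1.01723288] [ 0.51394012 -0.32891118  0.07821442] [[ 9.988e-01  1.400e-03 -4.900e-02]
 [ 4.900e-02 -8.000e-04  9.988e-01]
 [ 1.400e-03 -1.000e+00 -9.000e-04]]
```

View pics/w7.png

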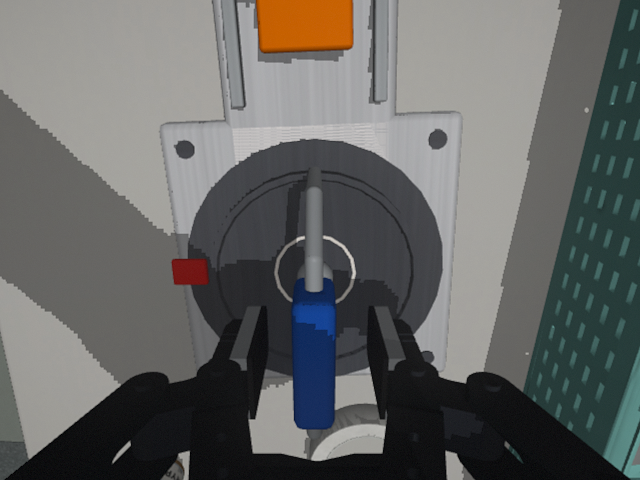

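```bash
python3 -m jog '0 0 0 -1 0 0 0.3;0 0 0 0 0 0 0.26;0 0 0 0 0 0 0.24;0 0 0 0 0 0 0.22;0 0 0 0 0 0 0.2'; python3 -c "
from h import *
cv2.imwrite('pics/w8.png',imaging.grab_frame('wrist')['color'][200:440,200:440,::-1].repeat(2,0).repeat(2,1))"
```

```text
clock: 9.7
tcp_pos: [0.5124, -0.3284, 0.0774]
orientation: [-1.57, -0.039, 0.039]
contact_force: [-0.6, 0.7, 0.1]
grip_width: 0.0166
```

View pics/w8.png

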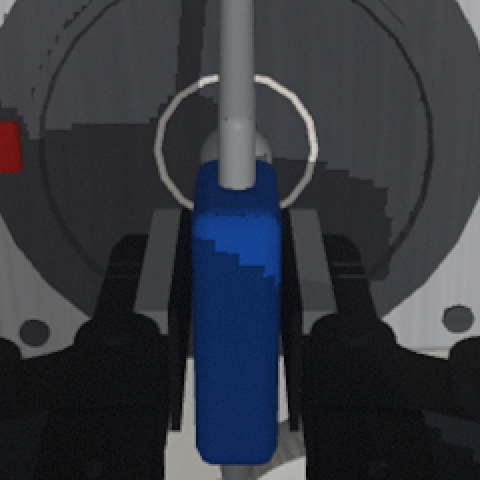

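Well centred (the gap on each side of the handle is nearly equal). Closing.

```bash
python3 -m jog '0 0 0 0 0 0 0.18;0 0 0 0 0 0 0.17;0 0 0 0 0 0 0.16;0 0 0 0 0 0 0.15;0 0 0 0 0 0 0.1' 30;python3 -m jog '0 0 0 0 0 0 0.05;0 0 0 0 0 0 0;0 0 0 0 0 0 0;0 0 0 0 0 0 0;0 0 0 0 0 0 0' 40; python3 -c "
from h import *
cv2.imwrite('pics/w9.png',imaging.grab_frame('wrist')['color'][200:440,200:440,::-1].repeat(2,0).repeat(2,1))"
```

```text
clock: 10.17
tcp_pos: [0.5126, -0.3284, 0.0773]
orientation: [-1.571, -0.039, 0.039]
contact_force: [0.5, 0.8, 0.6]
grip_width: 0.0133
clock: 10.58
tcp_pos: [0.5125, -0.3284, 0.0773]
orientation: [-1.571, -0.039, 0.039]
contact_force: [0.6, 0.0, 0.9]
grip_width: 0.0135
```

View pics/w9.png

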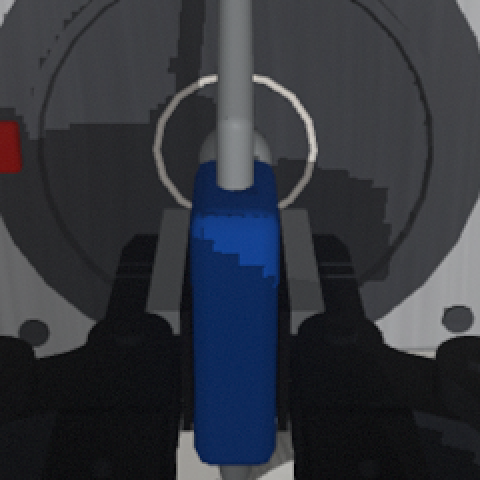

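```bash
python3 -m jog '0 0 0 0 0 0 0;0 0 0 0 -1 0 0;0 0 0 0 -2 0 0;0 0 0 0 -3 0 0;0 0 0 0 -4 0 0' 60;python3 -m jog '0 0 0 0 -4 0 0;0 0 0 0 -4 0 0;0 0 0 0 -3 0 0;0 0 0 0 -2 0 0;0 0 0 0 0 0 0'; python3 -c "
from h import *
cv2.imwrite('pics/w10.png',imaging.grab_frame('wrist')['color'][:,:,::-1])
cv2.imwrite('pics/s10.png',cv2.resize(imaging.grab_frame('side')['color'][200:380,270:480,::-1],None,fx=3,fy=3))"
```

```text
clock: 11.05
tcp_pos: [0.5116, -0.3282, 0.087]
orientation: [-1.57, -0.038, 0.04]
contact_force: [0.4, -0.1, -2.9]
grip_width: 0.0129
clock: 11.47
tcp_pos: [0.5126, -0.3286, 0.1009]
orientation: [-1.571, -0.039, 0.038]
contact_force: [0.5, 0.3, -3.5]
grip_width: 0.0129
```

View pics/w10.png

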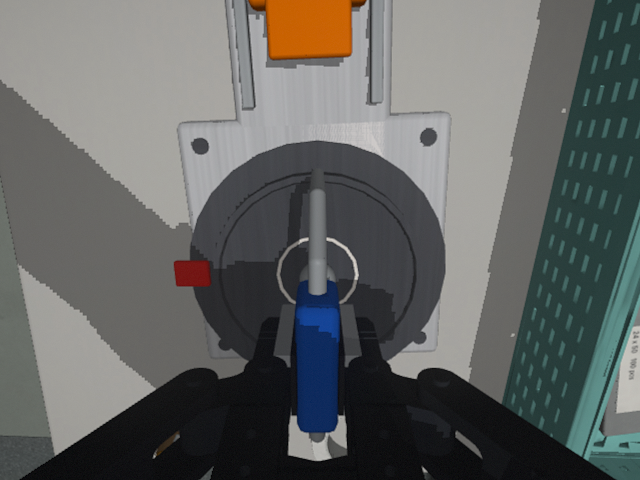

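View pics/s10.png

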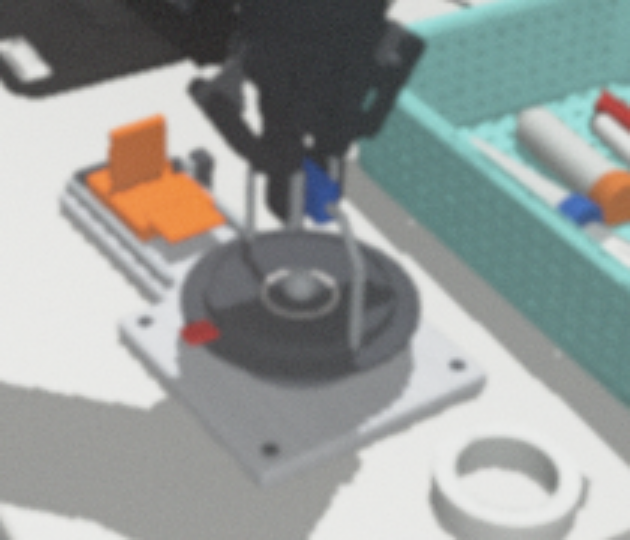

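```bash
python3 -m jog '0 0 0 0 -3 0 0;0 0 0 0 -6 0 0;0 0 0 0 -8 0 0;0 0 0 0 -9 0 0;0 0 0 0 -8 0 0';python3 -m jog '0 0 0 0 -7 0 0;0 0 0 0 -6 0 0;0 0 0 0 -4 0 0;0 0 0 0 -2 0 0;0 0 0 0 0 0 0'; python3 -m jog '0 0.5 0 0 0 0 0;0 1 0 0 0 0 0;0 1.5 0 0 0 0 0;0 2 0 0 0 0 0;0 2.5 0 0 0 0 0'; python3 -c "
from h import *
o=r.get_obs();print(o['joints'],o['tcp_pos'],R.from_rotvec(o['orientation']).as_matrix().round(4))"
```

```text
clock: 11.98
tcp_pos: [0.5125, -0.3287, 0.1356]
orientation: [-1.571, -0.039, 0.038]
contact_force: [-0.3, 0.4, -2.9]
grip_width: 0.0132
clock: 12.4
tcp_pos: [0.5126, -0.3285, 0.1538]
orientation: [-1.571, -0.039, 0.038]
contact_force: [0.3, 0.6, -3.7]
grip_width: 0.0136
clock: 12.82
tcp_pos: [0.5122, -0.3284, 0.153]
orientation: [-1.57, 0.067, -0.066]
contact_force: [0.2, -0.9, -3.7]
grip_width: 0.0131
[-0.11519343  0.57877723  0.81778073  1.83277916 -0.51077299  0.95486695
  0.84245879] [ 0.51217916 -0.32837476  0.15298211] [[ 9.964e-01 -5.000e-04  8.460e-02]
 [-8.460e-02  2.000e-04  9.964e-01]
 [-5.000e-04 -1.000e+00  2.000e-04]]
```

```bash
python3 -m jog '0 3 0 0 0 0 0;0 3 0 0 0 0 0;0 3 0 0 0 0 0;0 3 0 0 0 0 0;0 3 0 0 0 0 0';python3 -m jog '0 3 0 0 0 0 0;0 3 0 0 0 0 0;0 3 0 0 0 0 0;0 3 0 0 0 0 0;0 3 0 0 0 0 0'; python3 -c "
from h import *
o=r.get_obs();print(o['joints'],o['qvel'])
cv2.imwrite('pics/s11.png',cv2.resize(imaging.grab_frame('side')['color'][200:380,270:480,::-1],None,fx=3,fy=3))"
```

```text
clock: 13.23
tcp_pos: [0.5123, -0.3283, 0.153]
orientation: [-1.554, 0.273, -0.272]
contact_force: [-0.2, 0.5, -2.4]
grip_width: 0.0129
clock: 13.65
tcp_pos: [0.5123, -0.3282, 0.153]
orientation: [-1.518, 0.477, -0.476]
contact_force: [-0.7, 0.4, -2.6]
grip_width: 0.0132
[-0.19273649  0.63887172  0.95273251  1.83699738 -0.61760321  0.99536084
  0.41344439] [-0.08383499  0.08062101  0.1591253   0.00659889 -0.13245317  0.05694878
 -0.50237033]
```

View pics/s11.png

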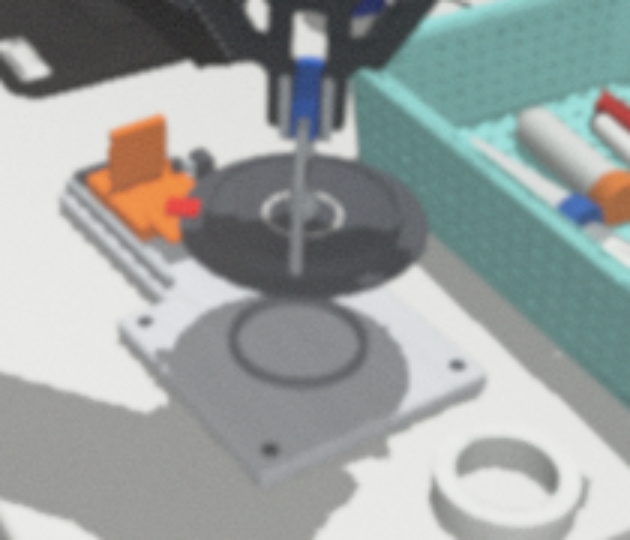

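```bash
python3 -m jog '0 3 0 0 0 0 0;0 3 0 0 0 0 0;0 3 0 0 0 0 0;0 3 0 0 0 0 0;0 3 0 0 0 0 0';python3 -m jog '0 3 0 0 0 0 0;0 3 0 0 0 0 0;0 3 0 0 0 0 0;0 3 0 0 0 0 0;0 3 0 0 0 0 0'; python3 -c "
from h import *
o=r.get_obs();print(o['joints'],o['qvel'])"
python3 -m jog '0 3 0 0 0 0 0;0 3 0 0 0 0 0;0 3 0 0 0 0 0;0 2.5 0 0 0 0 0;0 2.5 0 0 0 0 0';python3 -m jog '0 2 0 0 0 0 0;0 1.5 0 0 0 0 0;0 1.5 0 0 0 0 0;0 0.5 0 0 0 0 0;0 0.5 0 0 0 0 0'; python3 -m jog '0 0 0 0 0 0 0;0 0 0 0 0 0 0;0 0 0 0 0 0 0;0 0 0 0 0 0 0;0 0 0 0 0 0 0';python3 -c "
from h import *
o=r.get_obs();print(o['joints'],R.from_rotvec(o['orientation']).as_matrix().round(4))
cv2.imwrite('pics/w12.png',imaging.grab_frame('wrist')['color'][:,:,::-1])
cv2.imwrite('pics/t12.png',cv2.resize(imaging.grab_frame('top')['color'][180:300,260:500,::-1],None,fx=3.3,fy=3.3,interpolation=cv2.INTER_CUBIC))
cv2.imwrite('pics/s12.png',cv2.resize(imaging.grab_frame('side')['color'][200:380,270:480,::-1],None,fx=3,fy=3))"
```

```text
clock: 14.12
tcp_pos: [0.5124, -0.3283, 0.1531]
orientation: [-1.462, 0.679, -0.678]
contact_force: [0.4, -0.1, -4.5]
grip_width: 0.0134
clock: 14.53
tcp_pos: [0.5124, -0.3282, 0.153]
orientation: [-1.386, 0.88, -0.879]
contact_force: [-0.2, 0.9, -3.4]
grip_width: 0.013
[-0.25585424  0.71237543  1.08107508  1.84014849 -0.72732103  1.0501101
 -0.01233986] [-0.06685968  0.09466569  0.14929966  0.00349127 -0.13026118  0.07245696
 -0.50886979]
clock: 14.95
tcp_pos: [0.5124, -0.3282, 0.153]
orientation: [-1.296, 1.064, -1.063]
contact_force: [-0.5, 0.3, -2.5]
grip_width: 0.0132
clock: 15.37
tcp_pos: [0.5124, -0.3284, 0.1532]
orientation: [-1.252, 1.141, -1.14]
contact_force: [-0.4, 0.1, -3.6]
grip_width: 0.0135
clock: 15.78
tcp_pos: [0.5124, -0.3284, 0.1533]
orientation: [-1.252, 1.14, -1.14]
contact_force: [0.4, 0.3, -3.3]
grip_width: 0.0132
[-0.28864088  0.76695508  1.1612248   1.84169319 -0.79879782  1.09407402
 -0.29749266] [[ 9.310e-02  0.000e+00  9.957e-01]
 [-9.957e-01  1.000e-04  9.310e-02]
 [-1.000e-04 -1.000e+00  0.000e+00]]
```

View pics/s12.png

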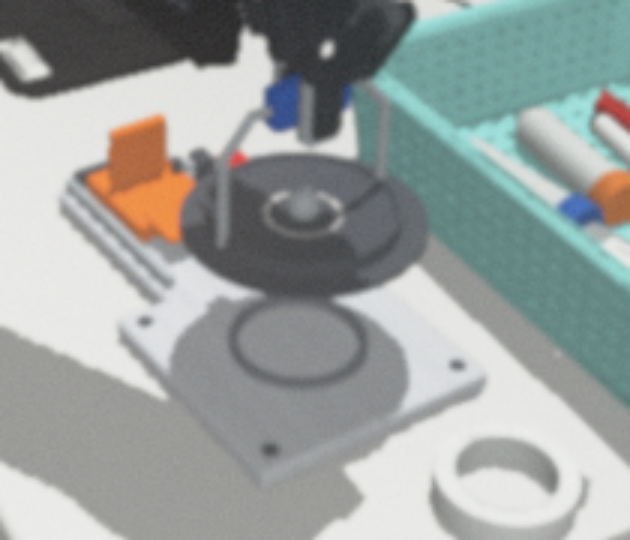

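View pics/w12.png

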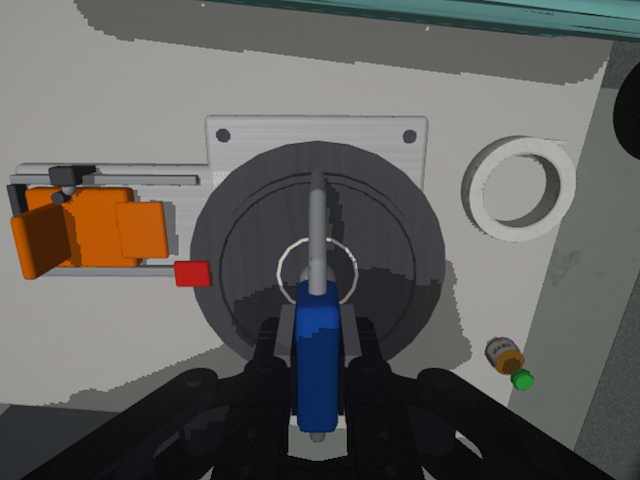

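View pics/t12.png

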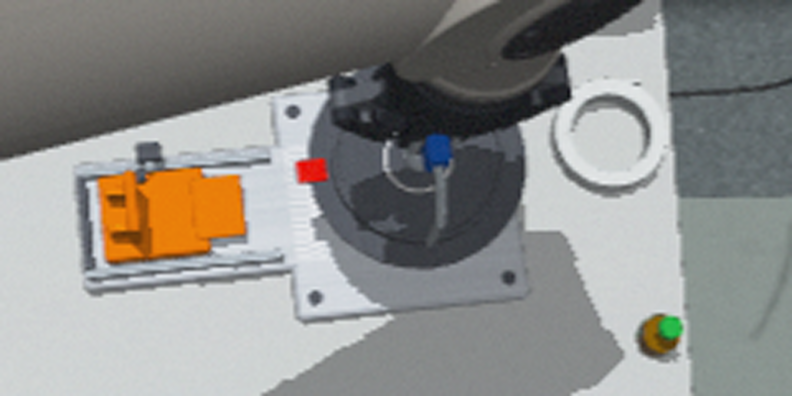

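```bash
python3 - <<'E'
from h import *
f=imaging.grab_frame("top");T=cam2world(f)
c,s=np.cos(.091),np.sin(.091)
def S(w): d=w-np.array([.513,-.325,0]); return (np.stack([c*d[...,0]+s*d[...,1],-s*d[...,0]+c*d[...,1],d[...,2]],-1)*1000).round(1)
def foc(path,lab):
    if isinstance(path,str): im=cv2.imread(path)[:,:,::-1]; g=dict(f);g["color"]=np.ascontiguousarray(im)
    else: g=path
    m=mask(g,"orange");m[:215]=0;m[:,:270]=0;m[280:]=0;m[:,380:]=0
    v,u=np.nonzero(m);w=S(onplane(f,u,v,.028,T))
    # along centre strip of the tongue
    k=abs(w[:,0])<12
    print(lab,"tongue front (min y_s, z=.028):",np.percentile(w[k,1],[0,1]), "back", np.percentile(w[:,1],[99,100]))
foc("pics/top0.png","start"); foc(f,"now")
m=mask(f,"red");m[:215]=0;m[:,:320]=0;m[280:]=0;m[:,:340]=m[:,:340]
v,u=np.nonzero(m);k=(u>340)&(u<370);w=S(onplane(f,u[k].mean(),v[k].mean(),.014+.076+.010,T));print("red",w)
o=r.get_obs();print(S(o["tcp_pos"]),o["clock"],abs(o["qvel"]).max())
g=imaging.grab_frame("wrist");cv2.imwrite("pics/w13.png",g["color"][200:340,220:420,::-1].repeat(3,0).repeat(3,1))
s_=imaging.grab_frame("side");cv2.imwrite("pics/s13.png",cv2.resize(s_["color"][240:310,320:420,::-1],None,fx=7,fy=7,interpolation=cv2.INTER_CUBIC))
E
```

```text
start tongue front (min y_s, z=.028): [62.8   63.686] back [151.267 152.3  ]
now tongue front (min y_s, z=.028): [103.2   103.996] back [191.569 192.3  ]
red [ -1.1  62.5 100. ]
[ -0.9  -3.3 153.3] 15.9833 0.004630497955149876
```

View pics/s13.png

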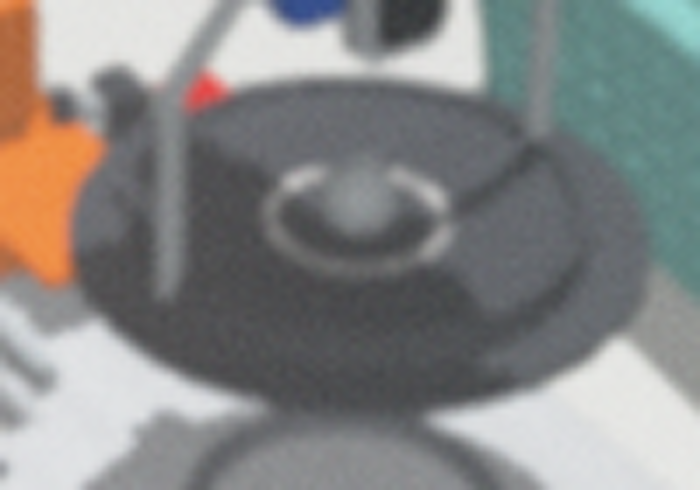

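```bash
python3 -c "
from bench import r
print(r.hand_in())"
```

```text
the job is handed in; nothing more can be done
None
```

I pushed the orange keeper home, lifted the dish straight up, turned it a quarter turn in the air and handed the job in at about 16 s, still holding the dish. No verdict was reported, so the figures below are my own last checks.

- **Keeper:** the top camera shows it moved 40.3 mm from its start, which was somewhere between 0 and 6 mm, so it is past the detent at 38 mm. I lost contact with it as it snapped, then met a hard stop at about 29 N. A narrow gap to the end block is still visible, so I count it as home from the travel and the hard stop, not from seeing it touch.
- **Height:** the dish was lifted 23 mm before any turning, and now hangs about 76 mm above its nest.
- **Centring:** the gripper stayed within 1 mm of where it gripped the dish, and it gripped the dish while it sat in the nest. The cameras' estimates of the nest centre differ by about 3 mm, well inside the 25 mm allowed.
- **Index:** the red tab points to the keeper within about 0.02 rad.
- **Level and still:** the tool's axis is vertical within the readings, and the joints were practically still, at most 0.005 rad/s.
- **Ball and bystanders:** the last side view shows the ball in the middle of the white ring. The vial and tape roll look unmoved in the last top view. I did not check the petri dish again, but the arm never worked close to it.

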